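Wedge the arm of an oak lamp tight

TASK

The arm of the oak lamp is loose: take the wooden wedge out of its rack and stand it, tip down, in the slot of the arm, and let go of it. Then take the turned mallet and with its striking face drive the wedge gently down, in light taps or a steady push and without splitting it, until the arm's shoulder is drawn tight against the upright and the firmly pushed wedge goes no further. Stand the mallet back upright on the table, and leave the wedge in the slot and the other pieces undisturbed.

Things in the scene. Friction and masses are not known exactly. Their poses are not given: they have to be found in the camera images.
- wedge_mid (a point): Pale wooden wedge, 106 mm long, 60 g; width 26 mm along own x (parallel sides), thickness along y growing evenly from 8 mm at the tip (below) to 31.5 mm at the flat head. Point: its centre, 53 mm above the tip, z up its length; half a turn about z is the same. Starts upright in the rack, its lower 40 mm hidden. Grip it across its 26 mm width. It splits if the mallet bears on it with over 40 N.
- rack (a point): Dark wooden block, fixed, 54 x 64 mm (own x, y), 46 mm high, that holds the wedge upright, the wedge's width along the rack's x; the wedge lifts straight out. Point: centre of its top face, z up.
- slot (a point): Slot through the lamp's arm (36 mm high), 32 mm wide along x, 14 to 23 mm long along y at its top; both y faces slope like the wedge. Point: on the arm's top level, 92 mm above the table, over the slot's middle as it is when the arm is tight; fixed to the lamp. z up, y along the arm, away from the upright. With the arm loose the slot's middle lies about half the gap (lamp_arm) towards -y.
- packing (a point): Brass packing plate, the slot's face on the upright's side; point: centre of the upright's face behind it. Its thickness differs by up to 3 mm either way from lamp to lamp, so the depth at which the wedge stops is not known beforehand: the tight wedge's head ends 115 to 148 mm above the table, a loosely stood one starts 13 to 23 mm higher.
- upright (a point): Centre of the top of the lamp's fixed oak upright, 110 mm above the table, 104 mm along x, 40 mm along y (axes as the slot's; the slot is on its +y side). The arm passes through it; the white glass shade, 70 mm across, top 152 mm above the table, stands on the arm about 100 mm on the -y side. The lamp's foot, 14 mm thick, is 120 x 180 mm; an opening in it clears the wedge's tip.
- lamp_arm (a joint): Gap in m between the arm's shoulder and the upright: 0 is tight, 0.007 fully loose; starts at 0.003 to 0.005. Driving the wedge down closes it by 1 mm per 4.5 mm or so. The push needed is about 3 to 8 N while the arm still moves, and rises quickly, within a few mm, once it is tight, so push slowly (about 10 mm/s); the wedge is firm when 12 N or more moves it no further.
- mallet_grip (a point): Dark turned wooden mallet, about 300 g, round, standing on its flat striking face (50 mm across). Head up to 58 mm across, 60 mm high; handle 24 mm across from 66 to 120 mm; pommel 34 mm across; 136 mm high in all. Point: on the axis in the handle, 96 mm above the striking face; z up the axis. Grip the handle from above.
- spare_shade_mid (a point): Bystander: glass shade like a cup, 84 mm across, 85 mm high; its centre.
- carton_mid (a point): Bystander: cardboard box 90 x 130 mm (own x, y), 50 mm high; its centre.
- finial_mid (a point): Bystander: brass finial, 40 mm across, 54 mm high; its centre.
- candle_mid (a point): Bystander: cream candle sleeve on a foot 56 mm across, 76 mm high; its centre.

How it is judged:
By the outcome, as a careful person would: the job done as asked, in the order asked, and still so for the second after the job is handed in, with the robot touching nothing.
It also fails if it takes over 72 s, if anything falls off the work surface, if the arm or the gripper's body presses on something with over 40 N, if the wrist force passes 120 N, or if a joint passes its speed limit or range.

ROBOT

A 6-joint arm with a two-finger parallel gripper is mounted at the origin on the work surface. World frame = base frame: x ahead of the robot, y to its left, z up, the work surface at z = 0. Lengths are in m, angles in rad, forces in N, time in s.
With the tool pointing down it reaches from about 0.275 to 0.825 m from the base axis. Payload 5.2 kg.
Tool frame: the origin (TCP) lies midway between the tips of the shut fingers; the grasp point (between the pads) lies 19 mm behind it; x points along the fingers, y is the direction in which the jaws open and shut, and the axes are right-handed (so a half turn about x gives the same grasp; the last joint's range is limited). The gripper opens to 93 mm and grips with 3 to 60 N. Pads are 15 mm wide; open, the fingers measure 128 mm over their backs; the gripper's body (75 mm by 188 mm) begins 65 mm behind the grasp point.
Start: joints at [-1.416, 0.259, 1.535, -0, 1.348, -0.203], TCP at [0.193, -0.515, 0.219] pointing down, gripper open.
Joint ranges: [-3.14, 3.14], [-0.91, 2.08], [0.19, 2.58], [-1.22, 4.36], [0.22, 2.71], [-3.12, 3.12]. Speed limits (rad/s): [2.57, 2.57, 3.14, 3.14, 3.14, 3.14].

INTERFACE

Orientations are given as [roll, pitch, yaw] about the fixed x, y, z axes, in that order (R = Rz(yaw) Ry(pitch) Rx(roll)).
In Python, from bench import env gives the robot as it stands.
- The arm moves only by the tool drive_tool, never from a script. Its argument "rows" is a list of rows, each an object of numbers: "x", "y", "z": the shift along the tool's x, y, z in m; "rx", "ry", "rz": the turn, a rotation vector about the tool's x, y, z in degrees; "jaw": the finger opening in m, from 0 to 0.093. In form: [{"x": .., "y": .., "z": .., "rx": .., "ry": .., "rz": .., "jaw": ..}, ...]. A call has exactly 10 rows; each row shifts and turns the commanded pose from where the row before left it, along the tool's axes as they then stand; what a row does not reach is not made up. A row lasts 1/8 s, in which the tool goes at most 62.5 mm and 10.7 degrees, less where a joint would pass 70% of its speed; a pose out of reach is approached as far as the arm can. A call is refused whole if a number of a shift passes 0.0625 or a number of a turn 10.7, either way. A call with a gripper value outside its range is refused whole. The fingers move at their own pace and stop on an object; the grip force is fixed at half the most. Time passes only in rows, so rows that do not move let the fingers close, or fill a call up. It gives the time, the measured TCP pose, the force and the opening at its end, in the units of the state.
- env.get_state(): the state, without advancing time (a new reading comes with each control period).
- env.capture(name): name is "scene" or "top" or "wrist"; returns the picture (400x640x3 uint8, red, green, blue); there is no depth.
- env.calibration(name): a dict with "fx", "fy", "cx", "cy" (pixels), "R" (3x3) and "t" (3): a world point X has camera coordinates R X + t. Camera axes: x right, y down, z forward; pixel columns grow to the right and rows downward; lengths in m; the calibration is good to about 2 mm. The wrist camera is an equidistant fisheye: a pixel r from the principal point sees the ray r / f radians off the axis. A picture is of the moment at which its call begins: read the wrist's pose just before it. calibration takes no time and is no camera call; for the wrist camera it gives the pose at the moment of the call.
- env.job_done(): hands the job in, once; it reports no verdict.
The state is a dict: "clock": time; "qpos": joint angles; "qd": joint speeds; "joint_torque": joint torques, N m; "ee_pos": TCP position; "tool_rot": TCP orientation; "wrist_force": force on the tool from outside, world axes, zero at the start; "wrist_torque": the same for the moment, N m; "finger_gap": finger opening in m.
Only numpy, scipy, OpenCV 4.12 (cv2) and the standard library are available. Lean on these libraries where they do the work, as an engineer would, in place of code of your own. Each camera call takes 0.05 s, during which the arm holds its last target. There are 200 camera calls.

## Working session

There is one attempt and no reset: what is moved stays moved. The work goes in short steps, Python scripts to look and compute and a tool call to move; the robot and the scene stay as the last step left them, time stands still between calls to the robot, and variables do not carry over. Pictures are saved under pics/ and viewed, about 8 in all and at most 12, crops included, and the job is handed in when it is done.

Besides the shell and the picture viewer there is one more tool, called after "Call:" as a command line: name --argument value ..., lists and objects as JSON in quotes. drive_tool: Moves the arm, as the interface text tells. Its arguments: {"type":"object","properties":{"rows":{"type":"array","items":{"type":"object","properties":{"x":{"type":"number"},"y":{"type":"number"},"z":{"type":"number"},"rx":{"type":"number"},"ry":{"type":"number"},"rz":{"type":"number"},"jaw":{"type":"number"}}}}},"required":["rows"]}

```bash
mkdir -p pics; ls; cat > h.py <<'E'
import numpy as np, cv2
from bench import env
def save(n,im): cv2.imwrite('pics/'+n+'.png',im[:,:,::-1])
def ray(c,u,v,fish=False):
    if fish:
        d=np.array([u-c['cx'],v-c['cy']]);r=np.hypot(*d);th=r/c['fx'];
        k=np.sin(th)/max(r,1e-9);q=np.array([d[0]*k,d[1]*k,np.cos(th)])
    else: q=np.array([(u-c['cx'])/c['fx'],(v-c['cy'])/c['fy'],1.])
    R=np.array(c['R']);t=np.array(c['t']);return -R.T@t,R.T@q
def onz(c,u,v,z,fish=False):
    o,d=ray(c,u,v,fish);return o+d*(z-o[2])/d[2]
def proj(c,X):
    q=np.array(c['R'])@np.array(X)+np.array(c['t']);return c['fx']*q[0]/q[2]+c['cx'],c['fy']*q[1]/q[2]+c['cy']
E
python3 - <<'E'
from h import *
for n in ['scene','top']:
    im=env.capture(n);save(n+'0',im);c=env.calibration(n);print(n,c)
    np.save('pics/'+n+'0.npy',im)
s=env.get_state();print(s)
E
```

```text
pics
scene {'fx': 502.19764199933394, 'fy': 502.19764199933394, 'cx': 318.46143685802576, 'cy': 196.42478445086007, 'R': array([[-0.62168736,  0.7832508 , -0.00479714],
       [ 0.42994744,  0.33612876, -0.83795146],
       [-0.6547137 , -0.52300635, -0.54572368]]), 't': array([ 0.36596173, -0.1495634 ,  1.54808897])}
top {'fx': 385.45024179811617, 'fy': 385.45024179811617, 'cx': 314.30981969834454, 'cy': 191.75579243791762, 'R': array([[-0.02485942, -0.99927083, -0.02897944],
       [-0.99900299,  0.02590713, -0.0363571 ],
       [ 0.03708137,  0.02804673, -0.99891859]]), 't': array([0.03154776, 0.56856072, 0.92653883])}
{'clock': 0.1, 'qpos': array([-1.41578146e+00,  2.59289742e-01,  1.53594097e+00, -2.01458190e-05,
        1.34799083e+00, -2.02803194e-01]), 'qd': array([-2.54975495e-04, -3.27044937e-03, -2.47179407e-03,  1.44880892e-06,
       -6.52929468e-04,  8.88154695e-04]), 'joint_torque': array([ 2.85575195e-03, -4.38209903e+01, -2.84644854e+01,  7.21693528e-02,
        3.62291839e-02, -5.84840677e-05]), 'ee_pos': array([ 0.19256577, -0.51468038,  0.21790339]), 'tool_rot': array([-1.7615424 ,  1.56916733,  1.73787278]), 'wrist_force': array([-0.31827321, -0.24585287, -0.9384436 ]), 'wrist_torque': array([0.06524352, 0.0288637 , 0.04008659]), 'finger_gap': 0.09313448234729212}
```

View pics/scene0.png

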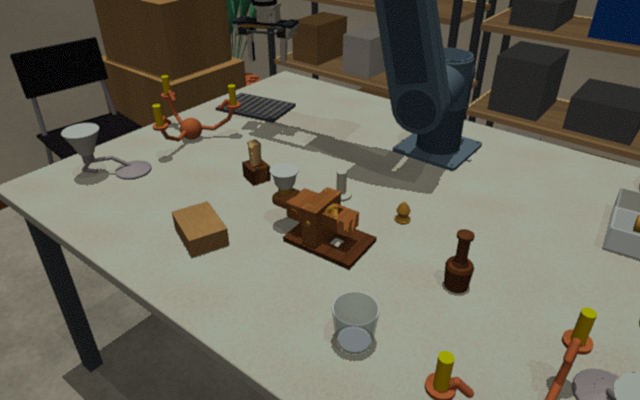

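View pics/top0.png

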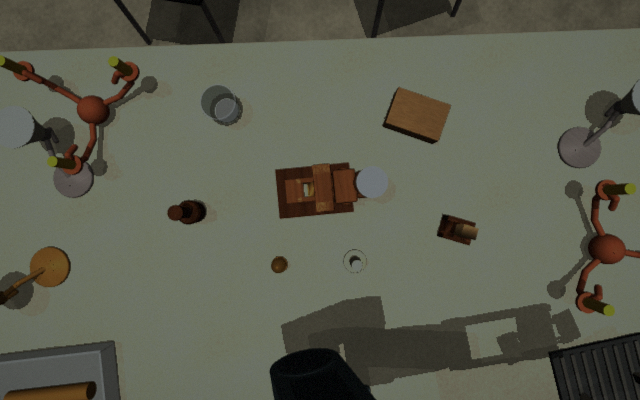

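Scene: rack with wedge at (256,165), lamp around (330,225), mallet (459,265). Top: rack (457,230), slot (308,189), upright (322,188), mallet (187,211). Next, an enlarged montage for the details.

```bash
python3 - <<'E'
from h import *
t=np.load('pics/top0.npy');s=np.load('pics/scene0.npy')
def cr(im,x,y,w,h,k): return cv2.resize(im[y:y+h,x:x+w],None,fx=k,fy=k,interpolation=cv2.INTER_CUBIC)
a=cr(t,425,200,65,50,6);b=cr(t,265,150,130,75,6)[:,:,:]
d=cr(t,160,190,65,50,6);
out=np.zeros((300+450,780,3),np.uint8);out[:300,:390]=a;out[:300,390:]=d;out[300:]=b
out=np.clip(out.astype(float)*1.6,0,255).astype(np.uint8)
out=cv2.resize(out,(624,600),interpolation=cv2.INTER_AREA);save('mont',out)
c=env.calibration('top');cs=env.calibration('scene')
print('rack',onz(c,456,230,.046),'mallet top',onz(c,176,213,.136),'mallet scene top',onz(cs,465,235,.136),'upright',onz(c,322,188,.11),'slot',onz(c,308,189,.092),'shade',onz(c,372,182,.152))
E
```

```text
rack [ 0.47111542 -0.30866283  0.046     ] mallet top [0.52700273 0.30856733 0.136     ] mallet scene top [0.53673072 0.31617806 0.136     ] upright [ 0.57322923 -0.00260792  0.11      ] slot [0.57265495 0.02869052 0.092     ] shade [ 0.58094252 -0.10610469  0.152     ]
```

View pics/mont.png

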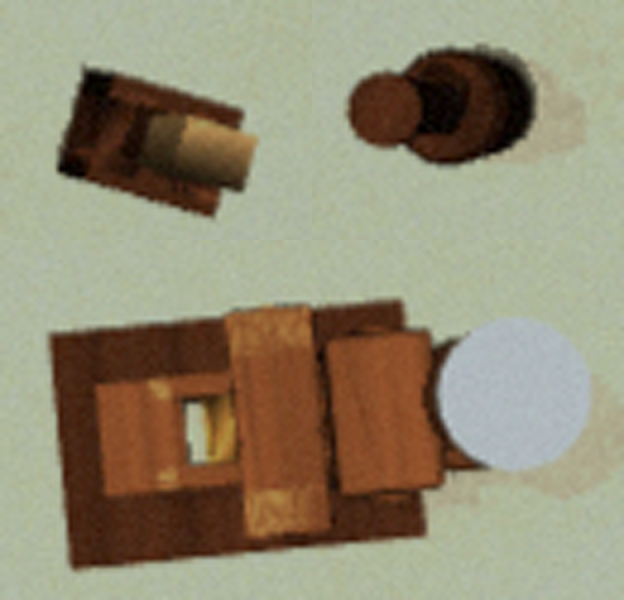

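```bash
cat >> h.py <<'E'
from scipy.spatial.transform import Rotation as Ro
def plan(pos,ydir):
    """rx turn (deg, about tool x) first, then shift in the turned tool frame; also the uprighting part"""
    s=env.get_state();R=Ro.from_euler('xyz',s['tool_rot']);p=s['ee_pos']
    y=np.array([ydir[0],ydir[1],0.]);y/=np.linalg.norm(y)
    if (R.as_matrix()[:,1]@y)<0:y=-y
    x=np.array([0,0,-1.]);T=Ro.from_matrix(np.c_[x,y,np.cross(x,y)])
    print('t',round(s['clock'],2),'p',p.round(4),'turn deg',np.degrees((R.inv()*T).as_rotvec()).round(2),'shift in turned',T.inv().apply(np.array(pos)-p).round(4),'in present',R.inv().apply(np.array(pos)-p).round(4),'F',s['wrist_force'].round(1),'gap',round(s['finger_gap'],4))
    return T
E
python3 - <<'E'
from h import *
c=env.calibration('top')
def mp(x,y,ox,oy,z,mx=0,my=0): return onz(c,ox+(x-mx)/4.8,oy+(y-my)/4.8,z)
a=mp(243,108,425,200,.046);b=mp(215,215,425,200,.046);print('rack edge',a,b,np.linalg.norm(a-b))
rx=(a-b)/np.linalg.norm(a-b);ry=np.cross([0,0,1],rx);print('rack x',rx,'centre',(a+b)/2+ry*.032,(a+b)/2-ry*.032)
a=mp(256,135,425,200,.112);b=mp(245,190,425,200,.112);print('wedge far edge',a,b,np.linalg.norm(a-b),(a+b)/2+ry*.01575)
p=lambda x,y,z:mp(x,y,265,150,z,0,240)
f=[p(50,335,.014),p(400,302,.014),p(425,535,.014),p(73,568,.014)]
print('foot',f,[np.linalg.norm(f[i]-f[i-1]) for i in range(4)])
u=[p(227,317,.11),p(308,308,.11),p(330,528,.11),p(247,537,.11)];print('upright',np.mean(u,0),[np.linalg.norm(u[i]-u[i-1]) for i in range(4)])
ux=u[0]+u[1]-u[2]-u[3];ux/=np.linalg.norm(ux);print('slot x',ux)
q=[p(183,400,.092),p(236,395,.092),p(240,460,.092),p(187,465,.092)];print('slotpx',[k.round(4) for k in q])
print('shade',p(515,393,.152))
w=env.calibration('wrist');print({k:np.round(v,3) for k,v in w.items()}, -np.array(w['R']).T@w['t'])
plan([.47,-.30,.25],rx)
E
```

```text
rack edge [ 0.48731392 -0.35410009  0.046     ] [ 0.43646268 -0.33878757  0.046     ] 0.053106697091663026
rack x [ 0.95752959 -0.28833503  0.        ] centre [ 0.47111502 -0.31580289  0.046     ] [ 0.45266158 -0.37708478  0.046     ]
wedge far edge [ 0.47865304 -0.33407464  0.112     ] [ 0.45440412 -0.32826534  0.112     ] 0.024935081073282614 [ 0.47106986 -0.3160889   0.112     ]
foot [array([0.62503269, 0.11041532, 0.014     ]), array([ 0.63684802, -0.06720746,  0.014     ]), array([ 0.51906883, -0.07643976,  0.014     ]), array([0.50676659, 0.10126709, 0.014     ])] [np.float64(0.11861939072658459), np.float64(0.1780153193293819), np.float64(0.11814047865916995), np.float64(0.17813216124994347)]
upright [ 0.57324717 -0.00457976  0.11      ] [np.float64(0.10018986262534638), np.float64(0.036979117682342896), np.float64(0.10016764233381573), np.float64(0.03770680770360404)]
slot x [0.99759588 0.06929973 0.        ]
slotpx [array([0.5856, 0.0392, 0.092 ]), array([0.5872, 0.0146, 0.092 ]), array([0.5571, 0.0135, 0.092 ]), array([0.5554, 0.0381, 0.092 ])]
shade [ 0.58118412 -0.10671019  0.152     ]
{'fx': np.float64(309.707), 'fy': np.float64(309.707), 'cx': np.float64(320.923), 'cy': np.float64(202.52), 'R': array([[ 0.35 , -0.937, -0.002],
       [-0.91 , -0.34 ,  0.237],
       [-0.222, -0.081, -0.972]]), 't': array([-0.55 , -0.027,  0.389])} [ 0.25430714 -0.49342922  0.38361283]
t 0.1 p [ 0.1926 -0.5147  0.2179] turn deg [-52.74  -0.06   0.08] shift in turned [-0.0321  0.2038 -0.2856] in present [-0.0318 -0.104  -0.3351] F [-0.3 -0.2 -0.9] gap 0.0931
```

Call:
drive_tool --rows '[{"rx":-10.5,"z":-0.03,"y":-0.01},{"rx":-10.5,"z":-0.03},{"rx":-10.6,"z":-0.03},{"rx":-10.6,"z":-0.03},{"rx":-10.5,"z":-0.03},{"y":0.032,"z":-0.04},{"y":0.032,"z":-0.04},{"y":0.03,"z":-0.03},{},{}]'

```text
invalid input at $.rows[0]: expected keys x, y, z, rx, ry, rz, jaw
```

```bash
python3 - <<'E'
from h import *
plan([.471,-.316,.22],[.9575,-.288])
c=env.calibration('wrist');im=env.capture('wrist');save('w1',im);np.save('pics/w1.npy',im)
import pickle;pickle.dump(c,open('pics/w1.pkl','wb'))
E
```

```text
t 0.1 p [ 0.1926 -0.5147  0.2179] turn deg [-52.76  -0.06   0.08] shift in turned [-0.0021  0.2094 -0.2705] in present [-0.0019 -0.0886 -0.3304] F [-0.3 -0.2 -0.9] gap 0.0931
```

View pics/w1.png

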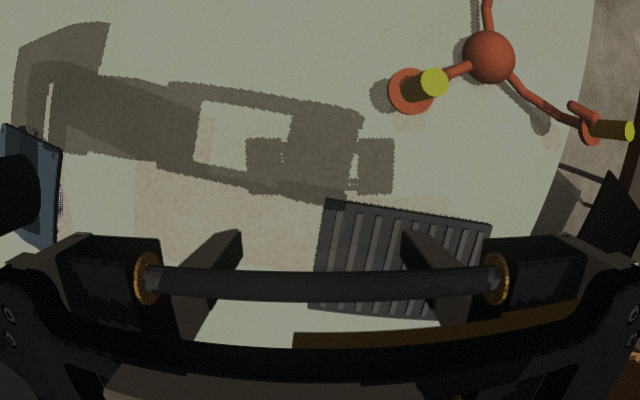

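The move was refused (all keys are needed); the view is from the start pose, where the shut fingers' tip sits near (320,290).

Call:
drive_tool --rows '[{"x":0,"y":-0.01,"z":-0.03,"rx":-10.5,"ry":0,"rz":0,"jaw":0.093},{"x":0,"y":0,"z":-0.03,"rx":-10.5,"ry":0,"rz":0,"jaw":0.093},{"x":0,"y":0,"z":-0.03,"rx":-10.6,"ry":0,"rz":0,"jaw":0.093},{"x":0,"y":0,"z":-0.03,"rx":-10.6,"ry":0,"rz":0,"jaw":0.093},{"x":0,"y":0,"z":-0.03,"rx":-10.5,"ry":0,"rz":0,"jaw":0.093},{"x":0,"y":0.032,"z":-0.04,"rx":0,"ry":0,"rz":0,"jaw":0.093},{"x":0,"y":0.032,"z":-0.04,"rx":0,"ry":0,"rz":0,"jaw":0.093},{"x":0,"y":0.03,"z":-0.02,"rx":0,"ry":0,"rz":0,"jaw":0.093},{"x":0,"y":0,"z":0,"rx":0,"ry":0,"rz":0,"jaw":0.093},{"x":0,"y":0,"z":0,"rx":0,"ry":0,"rz":0,"jaw":0.093}]'

```text
clock: 1.4
ee_pos: [0.4159, -0.341, 0.2183]
tool_rot: [-1.669, 1.57, 2.75]
wrist_force: [0.0, -0.7, 0.4]
finger_gap: 0.0932
```

```bash
python3 - <<'E'
from h import *
plan([.471,-.316,.22],[.9575,-.288])
c=env.calibration('wrist');im=env.capture('wrist');save('w2',im);np.save('pics/w2.npy',im)
import pickle;pickle.dump(c,open('pics/w2.pkl','wb'))
E
```

```text
t 1.4 p [ 0.4159 -0.341   0.2183] turn deg [-0.03 -0.01  0.07] shift in turned [-0.0017  0.0456 -0.0398] in present [-0.0018  0.0455 -0.0399] F [ 0.  -0.7  0.4] gap 0.0932
```

View pics/w2.png

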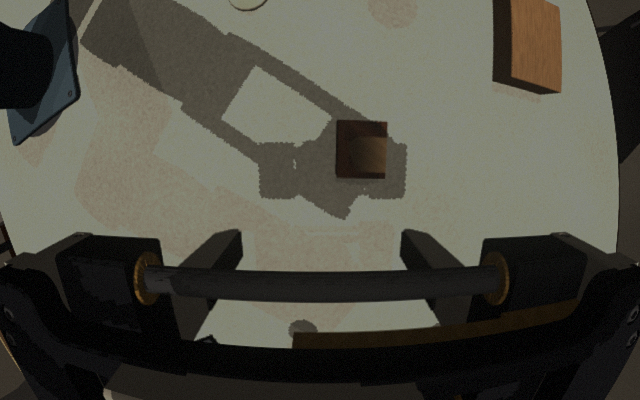

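The rack is at (361,150) square to the image, so the yaw fits; the wedge head is near (368,150). I'll measure it by mask.

```bash
python3 - <<'E'
from h import *
import pickle
im=np.load('pics/w2.npy');c=pickle.load(open('pics/w2.pkl','rb'))
g=im[115:185,330:395].astype(int);
print('row150 R',im[150,330:395,0]);print('row158 R',im[158,330:395,0]);print('col368 R',im[115:185,368,0])
hsv=cv2.cvtColor(im,cv2.COLOR_RGB2HSV)
save('w2c',cv2.resize(np.clip(im[105:195,320:400]*2.2,0,255).astype(np.uint8),None,fx=6,fy=6,interpolation=cv2.INTER_CUBIC))
E
```

```text
row150 R [79 79 79 81 85 70 27 21 32 32 32 33 34 35 38 33 32 34 32 34 36 31 33 32
 34 32 37 34 37 37 39 38 39 36 43 45 44 43 48 48 53 54 49 56 59 64 65 64
 70 67 68 75 74 81 79 82 77 82 83 80 82 82 81 84 81]
row158 R [78 76 80 77 74 59 26 22 35 33 37 33 37 35 34 32 36 32 29 22 24 30 34 32
 29 31 32 33 32 36 37 38 38 38 43 39 48 45 48 49 54 54 54 53 53 56 60 63
 63 61 67 67 70 74 78 79 80 76 76 83 82 82 82 76 78]
col368 R [134 132 130 131  95  62  39  33  32  32  34  36  34  37  36  36  41  36
  42  45  36  43  47  50  47  52  49  53  50  47  50  51  49  49  42  48
  48  45  47  48  52  52  49  48  49  45  47  48  50  48  48  46  48  50
  55  48  49  34  26  28  29  30  32  46  69  71  66  70  68  74]
```

View pics/w2c.png

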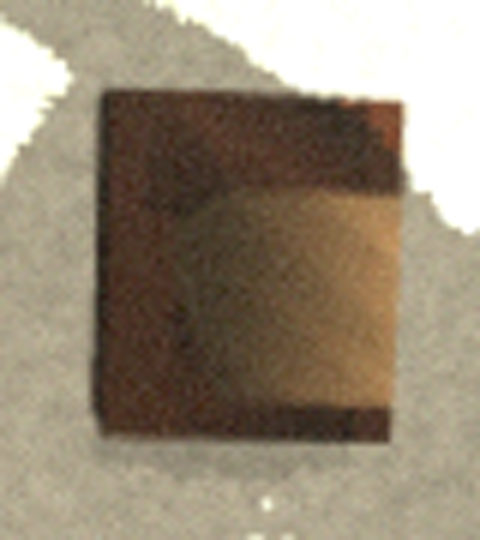

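```bash
python3 - <<'E'
from h import *
import pickle
c=pickle.load(open('pics/w2.pkl','rb'))
f=lambda x,y,z:onz(c,320+x/6-.4,105+y/6-.4,z,True)
a,b=f(403,197,.112),f(390,408,.112);print('wedge right edge',a,b,np.linalg.norm(a-b))
r=[f(105,90,.046),f(98,437,.046),f(390,441,.046),f(403,100,.046)]
print('rack (left at top-z?)',[k.round(4) for k in r],[np.linalg.norm(r[i]-r[i-1]).round(4) for i in range(4)],'c',np.mean(r,0))
y=(a-b)/np.linalg.norm(a-b);x=np.array([y[1],-y[0],0]);
for s in(1,-1):print('wedge c',(a+b)/2+s*x*.013)
print('x from wedge',x)
for i,j in((0,1),(3,2)):
  d=r[i]-r[j];d/=np.linalg.norm(d);print('rack x',d[1],-d[0])
d=r[2]-r[1];print(d/np.linalg.norm(d));d=r[3]-r[0];print(d/np.linalg.norm(d))
plan([.471,-.316,.22],[.9575,-.288])
E
```

```text
wedge right edge [ 0.48892906 -0.30333954  0.112     ] [ 0.47875121 -0.333289    0.112     ] 0.0316316135508268
rack (left at top-z?) [array([ 0.4546, -0.2754,  0.046 ]), array([ 0.4354, -0.3361,  0.046 ]), array([ 0.4876, -0.3522,  0.046 ]), array([ 0.5068, -0.2918,  0.046 ])] [np.float64(0.0546), np.float64(0.0636), np.float64(0.0547), np.float64(0.0634)] c [ 0.47110748 -0.31387114  0.046     ]
wedge c [ 0.4961488  -0.32249717  0.112     ]
wedge c [ 0.47153147 -0.31413137  0.112     ]
x from wedge [ 0.94682066 -0.32176178  0.        ]
rack x 0.9531531953935202 -0.30248799333382176
rack x 0.9535225774124646 -0.3013215796531847
[ 0.9553388  -0.29551273  0.        ]
[ 0.95424664 -0.29902066  0.        ]
t 1.45 p [ 0.4156 -0.3413  0.2184] turn deg [-0.09 -0.    0.05] shift in turned [-0.0016  0.0457 -0.0402] in present [-0.0017  0.0457 -0.0403] F [-0.1 -0.6 -1.3] gap 0.093
```

```bash
python3 - <<'E'
from h import *
plan([.4713,-.3145,.080],[.954,-.300])
E
```

```text
t 1.45 p [ 0.4156 -0.3413  0.2184] turn deg [ 0.63 -0.    0.05] shift in turned [ 0.1384  0.0451 -0.0423] in present [ 0.1383  0.0457 -0.0418] F [-0.1 -0.6 -1.3] gap 0.093
```

Call:
drive_tool --rows '[{"x":0,"y":0.023,"z":-0.021,"rx":0.6,"ry":0,"rz":0,"jaw":0.093},{"x":0,"y":0.0222,"z":-0.0212,"rx":0,"ry":0,"rz":0,"jaw":0.093},{"x":0.045,"y":0,"z":0,"rx":0,"ry":0,"rz":0,"jaw":0.08},{"x":0.045,"y":0,"z":0,"rx":0,"ry":0,"rz":0,"jaw":0.07},{"x":0.035,"y":0,"z":0,"rx":0,"ry":0,"rz":0,"jaw":0.06},{"x":0.0134,"y":0,"z":0,"rx":0,"ry":0,"rz":0,"jaw":0.05},{"x":0,"y":0,"z":0,"rx":0,"ry":0,"rz":0,"jaw":0.05},{"x":0,"y":0,"z":0,"rx":0,"ry":0,"rz":0,"jaw":0.0},{"x":0,"y":0,"z":0,"rx":0,"ry":0,"rz":0,"jaw":0.0},{"x":0,"y":0,"z":0,"rx":0,"ry":0,"rz":0,"jaw":0.0}]'

```text
clock: 2.7
ee_pos: [0.4726, -0.3144, 0.0812]
tool_rot: [1.081, 1.569, -0.793]
wrist_force: [0.6, -0.4, 0.8]
finger_gap: 0.0257
```

```bash
python3 - <<'E'
from h import *
plan([.4713,-.3145,.080],[.954,-.300])
im=env.capture('wrist');save('w3',im)
E
```

```text
t 2.7 p [ 0.4726 -0.3144  0.0812] turn deg [ 0.06  0.05 -0.09] shift in turned [ 0.0012 -0.0012  0.0005] in present [ 0.0012 -0.0012  0.0005] F [ 0.6 -0.4  0.8] gap 0.0257
```

Call:
drive_tool --rows '[{"x":-0.03,"y":0,"z":0,"rx":0,"ry":0,"rz":0,"jaw":0.0},{"x":-0.05,"y":0,"z":0,"rx":0,"ry":0,"rz":0,"jaw":0.0},{"x":-0.055,"y":0,"z":0,"rx":-10.6,"ry":0,"rz":0,"jaw":0.0},{"x":-0.055,"y":0,"z":0,"rx":-10.6,"ry":0,"rz":0,"jaw":0.0},{"x":0,"y":0.021,"z":-0.049,"rx":0,"ry":0,"rz":0,"jaw":0.0},{"x":0,"y":0.021,"z":-0.049,"rx":0,"ry":0,"rz":0,"jaw":0.0},{"x":0,"y":0.021,"z":-0.049,"rx":0,"ry":0,"rz":0,"jaw":0.0},{"x":0,"y":0.021,"z":-0.049,"rx":0,"ry":0,"rz":0,"jaw":0.0},{"x":0,"y":0.021,"z":-0.049,"rx":0,"ry":0,"rz":0,"jaw":0.0},{"x":0,"y":0.013,"z":-0.032,"rx":0,"ry":0,"rz":0,"jaw":0.0}]'

```text
clock: 4.0
ee_pos: [0.5718, -0.0272, 0.2704]
tool_rot: [2.495, 1.57, 0.992]
wrist_force: [0.2, -0.4, -0.2]
finger_gap: 0.0256
```

Call:
drive_tool --rows '[{"x":0,"y":0,"z":0,"rx":0,"ry":0,"rz":0,"jaw":0.0},{"x":0,"y":0,"z":0,"rx":0,"ry":0,"rz":0,"jaw":0.0},{"x":0,"y":0,"z":0,"rx":0,"ry":0,"rz":0,"jaw":0.0},{"x":0,"y":0,"z":0,"rx":0,"ry":0,"rz":0,"jaw":0.0},{"x":0,"y":0,"z":0,"rx":0,"ry":0,"rz":0,"jaw":0.0},{"x":0,"y":0,"z":0,"rx":0,"ry":0,"rz":0,"jaw":0.0},{"x":0,"y":0,"z":0,"rx":0,"ry":0,"rz":0,"jaw":0.0},{"x":0,"y":0,"z":0,"rx":0,"ry":0,"rz":0,"jaw":0.0},{"x":0,"y":0,"z":0,"rx":0,"ry":0,"rz":0,"jaw":0.0},{"x":0,"y":0,"z":0,"rx":0,"ry":0,"rz":0,"jaw":0.0}]'

```text
clock: 5.25
ee_pos: [0.5715, -0.0297, 0.2703]
tool_rot: [1.656, 1.571, 0.152]
wrist_force: [0.1, 0.2, -1.0]
finger_gap: 0.0257
```

```bash
python3 - <<'E'
from h import *
import pickle
plan([.572,-.03,.27],[.998,.066])
c=env.calibration('wrist');im=env.capture('wrist');np.save('pics/w4.npy',im);pickle.dump(c,open('pics/w4.pkl','wb'))
print(-c['R'].T@c['t'])
im=np.clip(im[0:330,150:500].astype(float)*1.6,0,255).astype(np.uint8)
save('w4',cv2.resize(im,(630,594),interpolation=cv2.INTER_CUBIC))
E
```

```text
t 5.25 p [ 0.5715 -0.0297  0.2703] turn deg [ 0.03 -0.   -0.  ] shift in turned [0.0003 0.0005 0.0003] in present [0.0003 0.0005 0.0003] F [ 0.1  0.2 -1. ] gap 0.0257
[0.56792089 0.03390731 0.43592841]
```

View pics/w4.png

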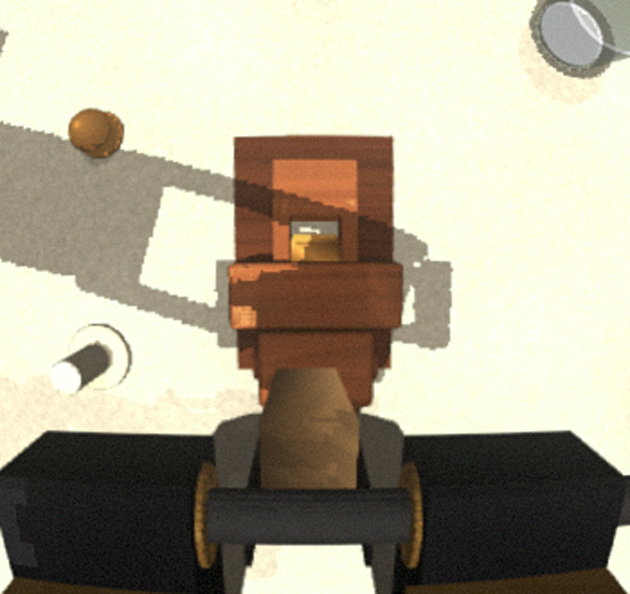

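The wedge hangs upright with its tip edge at (275–338, 368); upright top (230–402, 264–330), slot (291–341, 221–263) with brass packing from about 235 down. I'll read the profile numerically.

```bash
python3 - <<'E'
from h import *
import pickle
im=np.load('pics/w4.npy');c=pickle.load(open('pics/w4.pkl','rb'))
for r in range(116,152): print(r,im[r,313:339].astype(int).mean(0).round(), im[r,316:322].astype(int).mean(0).round()[:2],im[r,330:336].astype(int).mean(0).round()[:2])
f=lambda x,y,z:onz(c,150+x/1.8-.3,y/1.8-.3,z,True)
u=[f(230,264,.11),f(402,264,.11),f(402,330,.11),f(232,330,.11)]
print('upr',[k.round(4)[:2] for k in u],[np.linalg.norm(u[i]-u[i-1]).round(4) for i in range(4)],np.mean(u,0))
s=[f(291,221,.092),f(341,221,.092),f(341,263,.092),f(291,263,.092)]
print('slot',[k.round(4)[:2] for k in s])
t=[f(275,368,.195),f(338,368,.195)];print('tip edge',t)
E
```

```text
116 [74. 45. 28.] [73. 43.] [74. 45.]
117 [73. 44. 28.] [74. 44.] [72. 43.]
118 [70. 42. 27.] [68. 41.] [71. 42.]
119 [65. 39. 26.] [63. 39.] [67. 41.]
120 [59. 36. 23.] [58. 36.] [61. 37.]
121 [59. 35. 22.] [60. 36.] [58. 35.]
122 [61. 40. 28.] [63. 42.] [62. 40.]
123 [81. 74. 62.] [82. 75.] [81. 74.]
124 [84. 78. 66.] [85. 80.] [84. 79.]
125 [84. 78. 67.] [87. 82.] [84. 79.]
126 [93. 88. 75.] [126. 122.] [84. 79.]
127 [106. 102.  87.] [152. 149.] [84. 78.]
128 [108. 103.  89.] [137. 133.] [84. 80.]
129 [92. 84. 68.] [99. 89.] [85. 78.]
130 [106.  83.  48.] [135. 109.] [94. 70.]
131 [113.  84.  42.] [152. 120.] [92. 64.]
132 [111.  82.  40.] [157. 124.] [83. 57.]
133 [103.  76.  37.] [152. 120.] [73. 50.]
134 [91. 66. 32.] [131.  97.] [62. 44.]
135 [84. 59. 30.] [120.  83.] [58. 40.]
136 [92. 65. 33.] [139.  96.] [61. 42.]
137 [91. 65. 32.] [124.  90.] [64. 44.]
138 [92. 66. 32.] [123.  91.] [68. 47.]
139 [95. 67. 33.] [125.  94.] [70. 49.]
140 [97. 68. 34.] [126.  91.] [73. 50.]
141 [97. 66. 33.] [124.  86.] [77. 53.]
142 [97. 66. 33.] [121.  83.] [80. 54.]
143 [96. 66. 33.] [111.  75.] [83. 57.]
144 [89. 60. 29.] [85. 58.] [85. 58.]
145 [54. 35. 20.] [51. 34.] [52. 35.]
146 [58. 35. 22.] [55. 32.] [56. 33.]
147 [68. 40. 25.] [66. 40.] [66. 38.]
148 [74. 43. 27.] [71. 41.] [72. 43.]
149 [76. 44. 26.] [73. 42.] [70. 41.]
150 [71. 42. 25.] [72. 43.] [68. 40.]
151 [69. 40. 24.] [71. 42.] [64. 38.]
upr [array([0.5232, 0.0127]), array([0.624 , 0.0195]), array([ 0.6276, -0.0199]), array([ 0.5262, -0.0267])] [np.float64(0.0394), np.float64(0.101), np.float64(0.0395), np.float64(0.1017)] [ 0.57525473 -0.00360072  0.11      ]
slot [array([0.5568, 0.0401]), array([0.5873, 0.0422]), array([0.5892, 0.0163]), array([0.5585, 0.0142])]
tip edge [array([ 0.55698466, -0.02685509,  0.195     ]), array([ 0.58501026, -0.02500493,  0.195     ])]
```

Call:
drive_tool --rows '[{"x":0,"y":0.003,"z":-0.033,"rx":0,"ry":0,"rz":0,"jaw":0.0},{"x":0,"y":0.003,"z":-0.0335,"rx":0,"ry":0,"rz":0,"jaw":0.0},{"x":0.03,"y":0,"z":0,"rx":0,"ry":0,"rz":0,"jaw":0.0},{"x":0.03,"y":0,"z":0,"rx":0,"ry":0,"rz":0,"jaw":0.0},{"x":0.03,"y":0,"z":0,"rx":0,"ry":0,"rz":0,"jaw":0.0},{"x":0,"y":0,"z":0,"rx":0,"ry":0,"rz":0,"jaw":0.0},{"x":0,"y":0,"z":0,"rx":0,"ry":0,"rz":0,"jaw":0.0},{"x":0,"y":0,"z":0,"rx":0,"ry":0,"rz":0,"jaw":0.0},{"x":0,"y":0,"z":0,"rx":0,"ry":0,"rz":0,"jaw":0.0},{"x":0,"y":0,"z":0,"rx":0,"ry":0,"rz":0,"jaw":0.0}]'

```text
clock: 6.55
ee_pos: [0.5733, 0.0369, 0.1809]
tool_rot: [1.353, 1.57, -0.151]
wrist_force: [-0.6, -0.3, -0.5]
finger_gap: 0.0253
```

```bash
python3 - <<'E'
from h import *
import pickle
plan([.573,.037,.180],[.998,.066])
im=env.capture('wrist');np.save('pics/w5.npy',im)
im=np.clip(im[150:330,240:420].astype(float)*2,0,255).astype(np.uint8)
a=cv2.resize(im,(500,500),interpolation=cv2.INTER_CUBIC)
s=env.capture('scene')[150:280,240:400];s=np.clip(s*1.5,0,255).astype(np.uint8)
b=cv2.resize(s,(300,244),interpolation=cv2.INTER_CUBIC)
o=np.zeros((500,800,3),np.uint8);o[:,:500]=a;o[:244,500:]=b;save('w5',o)
E
```

```text
t 6.55 p [0.5733 0.0369 0.1809] turn deg [ 0.01  0.01 -0.06] shift in turned [ 0.0009 -0.0003 -0.0001] in present [ 0.0009 -0.0003 -0.0001] F [-0.6 -0.3 -0.5] gap 0.0253
```

View pics/w5.png

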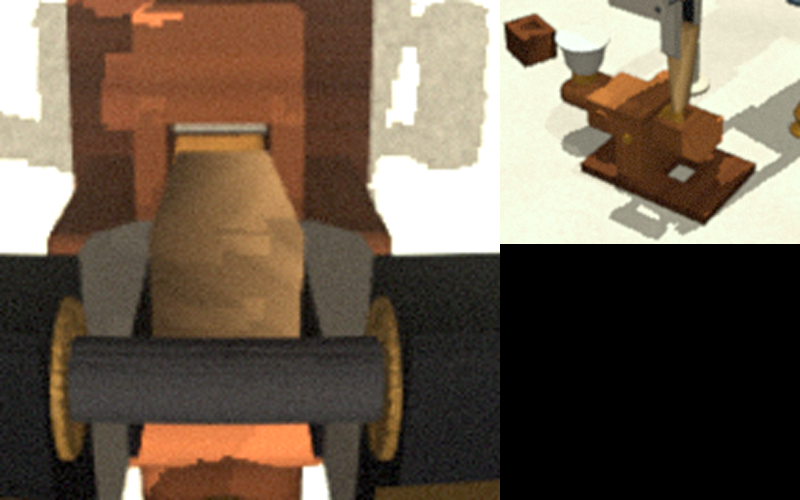

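The tip (180–265, ~150) is centred over the slot (168–270), parallax accounted for. Lowering.

Call:
drive_tool --rows '[{"x":0.012,"y":0,"z":0,"rx":0,"ry":0,"rz":0,"jaw":0.0},{"x":0.012,"y":0,"z":0,"rx":0,"ry":0,"rz":0,"jaw":0.0},{"x":0.01,"y":0,"z":0,"rx":0,"ry":0,"rz":0,"jaw":0.0},{"x":0.006,"y":0,"z":0,"rx":0,"ry":0,"rz":0,"jaw":0.0},{"x":0.004,"y":0,"z":0,"rx":0,"ry":0,"rz":0,"jaw":0.0},{"x":0.002,"y":0,"z":0,"rx":0,"ry":0,"rz":0,"jaw":0.0},{"x":0.002,"y":0,"z":0,"rx":0,"ry":0,"rz":0,"jaw":0.0},{"x":0.002,"y":0,"z":0,"rx":0,"ry":0,"rz":0,"jaw":0.0},{"x":0,"y":0,"z":0,"rx":0,"ry":0,"rz":0,"jaw":0.0},{"x":0,"y":0,"z":0,"rx":0,"ry":0,"rz":0,"jaw":0.0}]'

```text
clock: 7.9
ee_pos: [0.5731, 0.0369, 0.1304]
tool_rot: [1.433, 1.571, -0.072]
wrist_force: [-0.5, -0.2, -1.1]
finger_gap: 0.0256
```

Call:
drive_tool --rows '[{"x":0.002,"y":0,"z":0,"rx":0,"ry":0,"rz":0,"jaw":0.0},{"x":0.002,"y":0,"z":0,"rx":0,"ry":0,"rz":0,"jaw":0.0},{"x":0.001,"y":0,"z":0,"rx":0,"ry":0,"rz":0,"jaw":0.0},{"x":0.001,"y":0,"z":0,"rx":0,"ry":0,"rz":0,"jaw":0.0},{"x":0.001,"y":0,"z":0,"rx":0,"ry":0,"rz":0,"jaw":0.0},{"x":0.001,"y":0,"z":0,"rx":0,"ry":0,"rz":0,"jaw":0.0},{"x":0,"y":0,"z":0,"rx":0,"ry":0,"rz":0,"jaw":0.0},{"x":0,"y":0,"z":0,"rx":0,"ry":0,"rz":0,"jaw":0.0},{"x":0,"y":0,"z":0,"rx":0,"ry":0,"rz":0,"jaw":0.0},{"x":0,"y":0,"z":0,"rx":0,"ry":0,"rz":0,"jaw":0.0}]'

```text
clock: 9.15
ee_pos: [0.5735, 0.0372, 0.1233]
tool_rot: [1.608, 1.569, 0.104]
wrist_force: [-0.9, 1.8, 5.4]
finger_gap: 0.0255
```

Call:
drive_tool --rows '[{"x":0,"y":0,"z":0,"rx":0,"ry":0,"rz":0,"jaw":0.06},{"x":0,"y":0,"z":0,"rx":0,"ry":0,"rz":0,"jaw":0.06},{"x":0,"y":0,"z":0,"rx":0,"ry":0,"rz":0,"jaw":0.06},{"x":0,"y":0,"z":0,"rx":0,"ry":0,"rz":0,"jaw":0.06},{"x":-0.03,"y":0,"z":0,"rx":0,"ry":0,"rz":0,"jaw":0.06},{"x":-0.05,"y":0,"z":0,"rx":0,"ry":0,"rz":0,"jaw":0.06},{"x":-0.06,"y":0,"z":0,"rx":0,"ry":0,"rz":0,"jaw":0.093},{"x":-0.02,"y":0,"z":0,"rx":0,"ry":0,"rz":0,"jaw":0.093},{"x":0,"y":0,"z":0,"rx":0,"ry":0,"rz":0,"jaw":0.093},{"x":0,"y":0,"z":0,"rx":0,"ry":0,"rz":0,"jaw":0.093}]'

```text
clock: 10.4
ee_pos: [0.5723, 0.037, 0.2806]
tool_rot: [-1.768, 1.568, 3.011]
wrist_force: [-0.3, 0.3, 0.2]
finger_gap: 0.0916
```

```bash
python3 - <<'E'
from h import *
import pickle
plan([.530,.312,.25],[.998,.066])
c=env.calibration('wrist');im=env.capture('wrist');np.save('pics/w6.npy',im);pickle.dump(c,open('pics/w6.pkl','wb'))
a=np.clip(im[0:320,120:520].astype(float)*1.6,0,255).astype(np.uint8);a=cv2.resize(a,(500,400))
s=env.capture('scene')[150:280,240:400];s=np.clip(s*1.5,0,255).astype(np.uint8)
b=cv2.resize(s,(300,244),interpolation=cv2.INTER_CUBIC)
o=np.zeros((400,800,3),np.uint8);o[:,:500]=a;o[:244,500:]=b;save('w6',o)
E
```

```text
t 10.4 p [0.5723 0.037  0.2806] turn deg [ 0.01 -0.03  0.15] shift in turned [ 0.0306 -0.0241 -0.2772] in present [ 0.0308 -0.024  -0.2772] F [-0.3  0.3  0.2] gap 0.0916
```

View pics/w6.png

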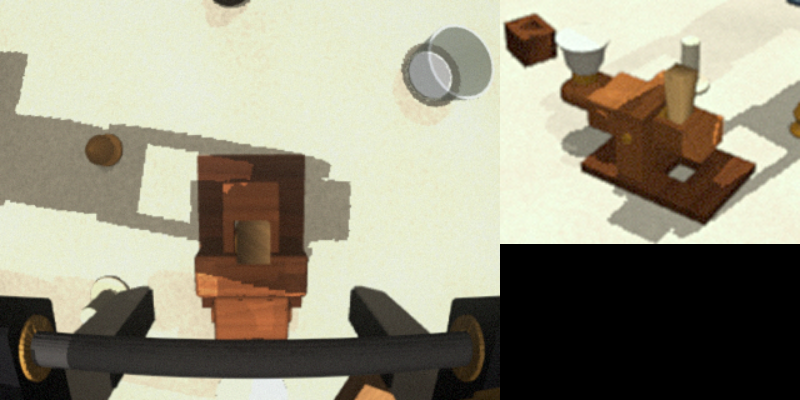

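The wedge stands upright in the slot (head at crop (254,242)), nothing else disturbed. Now to the mallet.

Call:
drive_tool --rows '[{"x":0,"y":-0.005,"z":-0.04,"rx":0,"ry":0,"rz":0,"jaw":0.093},{"x":0,"y":-0.005,"z":-0.05,"rx":0,"ry":0,"rz":0,"jaw":0.093},{"x":0,"y":-0.005,"z":-0.05,"rx":0,"ry":0,"rz":0,"jaw":0.093},{"x":0,"y":-0.005,"z":-0.05,"rx":0,"ry":0,"rz":0,"jaw":0.093},{"x":0,"y":-0.004,"z":-0.026,"rx":0,"ry":0,"rz":0,"jaw":0.093},{"x":0,"y":0,"z":0,"rx":0,"ry":0,"rz":0,"jaw":0.093},{"x":0,"y":0,"z":0,"rx":0,"ry":0,"rz":0,"jaw":0.093},{"x":0,"y":0,"z":0,"rx":0,"ry":0,"rz":0,"jaw":0.093},{"x":0,"y":0,"z":0,"rx":0,"ry":0,"rz":0,"jaw":0.093},{"x":0,"y":0,"z":0,"rx":0,"ry":0,"rz":0,"jaw":0.093}]'

```text
clock: 11.75
ee_pos: [0.5351, 0.2502, 0.2823]
tool_rot: [1.533, 1.571, 0.028]
wrist_force: [-0.2, 0.2, -0.3]
finger_gap: 0.0933
```

```bash
python3 - <<'E'
from h import *
import pickle
plan([.530,.312,.25],[.998,.066])
c=env.calibration('wrist');im=env.capture('wrist');np.save('pics/w7.npy',im);pickle.dump(c,open('pics/w7.pkl','wb'))
w6=pickle.load(open('pics/w6.pkl','rb'));print('wedge head',onz(w6,323.2,193.6,.152,True))
o=-c['R'].T@c['t'];print('cam',o)
def pf(X):
    q=c['R']@np.array(X)+c['t'];th=np.arccos(q[2]/np.linalg.norm(q));r=th*c['fx']/np.hypot(q[0],q[1]);return c['cx']+r*q[0],c['cy']+r*q[1]
p=pf([.53,.312,.136]);print('expect',p)
x,y=map(int,p);x0,y0=max(x-75,0),max(y-75,0)
a=np.clip(im[y0:y0+150,x0:x0+150].astype(float)*1.8,0,255).astype(np.uint8);print(x0,y0)
save('w7',cv2.resize(a,None,fx=4,fy=4,interpolation=cv2.INTER_CUBIC))
E
```

```text
t 11.75 p [0.5351 0.2502 0.2823] turn deg [-0.04  0.   -0.01] shift in turned [ 0.0323 -0.001  -0.062 ] in present [ 0.0323 -0.001  -0.062 ] F [-0.2  0.2 -0.3] gap 0.0933
wedge head [0.57463429 0.0383496  0.152     ]
cam [0.53153185 0.31390211 0.44800853]
expect (np.float64(319.3586342166329), np.float64(130.44561278781902))
244 55
```

View pics/w7.png

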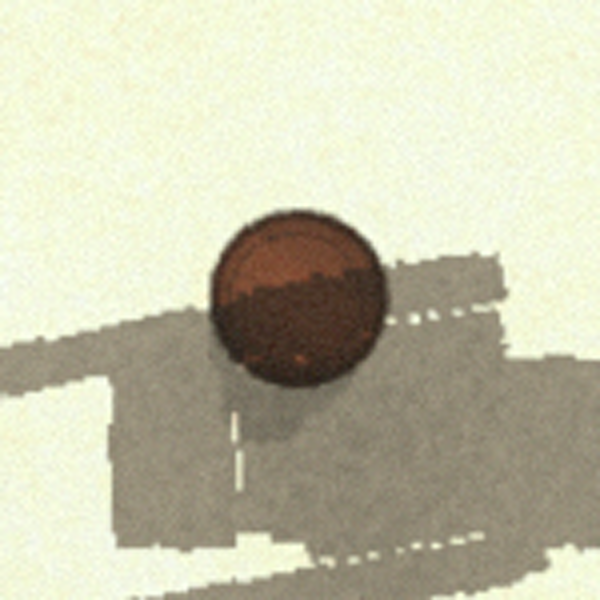

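The camera is straight over the mallet: outline circle centred at crop (300,298), i.e. pixel (319,129.5).

```bash
python3 - <<'E'
from h import *
import pickle
c=pickle.load(open('pics/w7.pkl','rb'))
for z in(.04,.136):print(onz(c,244+300/4-.4,55+298/4-.4,z,True))
m=onz(c,318.6,129.1,.04,True)
plan([m[0]+.0003,m[1],.0725],[.998,.066])
E
```

```text
[0.52842674 0.31312086 0.04      ]
[0.52915734 0.31330468 0.136     ]
t 11.8 p [0.535  0.2504 0.2823] turn deg [-0.03 -0.   -0.01] shift in turned [ 0.2098 -0.0021 -0.063 ] in present [ 0.2098 -0.0022 -0.063 ] F [-0.  -0.6  1. ] gap 0.0929
```

Call:
drive_tool --rows '[{"x":0.02,"y":-0.002,"z":-0.045,"rx":0,"ry":0,"rz":0,"jaw":0.093},{"x":0.035,"y":0,"z":-0.018,"rx":0,"ry":0,"rz":0,"jaw":0.093},{"x":0.045,"y":0,"z":0,"rx":0,"ry":0,"rz":0,"jaw":0.093},{"x":0.05,"y":0,"z":0,"rx":0,"ry":0,"rz":0,"jaw":0.08},{"x":0.04,"y":0,"z":0,"rx":0,"ry":0,"rz":0,"jaw":0.07},{"x":0.0198,"y":0,"z":0,"rx":0,"ry":0,"rz":0,"jaw":0.06},{"x":0,"y":0,"z":0,"rx":0,"ry":0,"rz":0,"jaw":0.0},{"x":0,"y":0,"z":0,"rx":0,"ry":0,"rz":0,"jaw":0.0},{"x":0,"y":0,"z":0,"rx":0,"ry":0,"rz":0,"jaw":0.0},{"x":0,"y":0,"z":0,"rx":0,"ry":0,"rz":0,"jaw":0.0}]'

```text
clock: 13.05
ee_pos: [0.5293, 0.3139, 0.0739]
tool_rot: [1.904, 1.569, 0.4]
wrist_force: [-2.0, 0.7, 4.5]
finger_gap: 0.0325
```

```bash
python3 - <<'E'
from h import *
plan([.574,.038,.24],[.998,.066])
E
```

```text
t 13.05 p [0.5293 0.3139 0.0739] turn deg [ 0.02 -0.04 -0.11] shift in turned [-0.1661  0.0264  0.2783] in present [-0.1663  0.0267  0.2782] F [-2.   0.7  4.5] gap 0.0325
```

The gap reads 32.5 mm rather than 24 mm, so I'll raise a few mm and let it close.

Call:
drive_tool --rows '[{"x":0,"y":0,"z":0,"rx":0,"ry":0,"rz":0,"jaw":0.05},{"x":0,"y":0,"z":0,"rx":0,"ry":0,"rz":0,"jaw":0.05},{"x":-0.006,"y":0,"z":0,"rx":0,"ry":0,"rz":0,"jaw":0.05},{"x":0,"y":0,"z":0,"rx":0,"ry":0,"rz":0,"jaw":0.05},{"x":0,"y":0,"z":0,"rx":0,"ry":0,"rz":0,"jaw":0.0},{"x":0,"y":0,"z":0,"rx":0,"ry":0,"rz":0,"jaw":0.0},{"x":0,"y":0,"z":0,"rx":0,"ry":0,"rz":0,"jaw":0.0},{"x":0,"y":0,"z":0,"rx":0,"ry":0,"rz":0,"jaw":0.0},{"x":0,"y":0,"z":0,"rx":0,"ry":0,"rz":0,"jaw":0.0},{"x":0,"y":0,"z":0,"rx":0,"ry":0,"rz":0,"jaw":0.0}]'

```text
clock: 14.3
ee_pos: [0.5285, 0.3136, 0.0783]
tool_rot: [-1.358, 1.57, -2.863]
wrist_force: [-0.8, 0.1, -0.3]
finger_gap: 0.032
```

```bash
python3 - <<'E'
from h import *
s=env.capture('scene');w=env.capture('wrist');cs=env.calibration('scene')
p=proj(cs,[.5285,.3136,.07]);print(p,env.get_state()['finger_gap'])
x,y=int(p[0]),int(p[1])
g=lambda im,k:np.clip(im.astype(float)*k,0,255).astype(np.uint8)
a=cv2.resize(g(s[y-50:y+50,x-40:x+40],1.6),(400,500),interpolation=cv2.INTER_CUBIC)
b=cv2.resize(g(w[150:350,240:400],2.2),(400,500),interpolation=cv2.INTER_CUBIC)
save('m1',np.hstack([a,b]))
E
```

```text
(np.float64(460.44875464498364), np.float64(258.91572289611827)) 0.03212567284232446
```

View pics/m1.png

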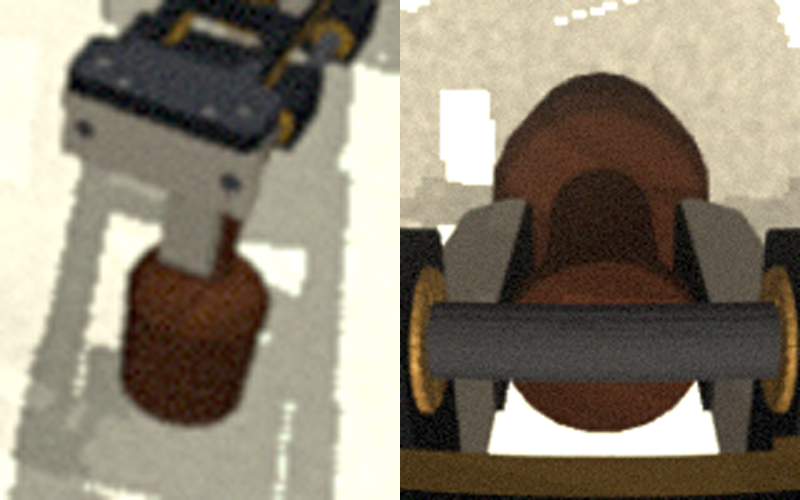

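The mallet stands upright between the fingers; they evidently bear on the pommel's edge, symmetrically. Lift and check the hold.

Call:
drive_tool --rows '[{"x":-0.02,"y":0,"z":0,"rx":0,"ry":0,"rz":0,"jaw":0.0},{"x":-0.05,"y":0,"z":0,"rx":0,"ry":0,"rz":0,"jaw":0.0},{"x":-0.06,"y":0,"z":0,"rx":0,"ry":0,"rz":0,"jaw":0.0},{"x":-0.052,"y":0,"z":0,"rx":0,"ry":0,"rz":0,"jaw":0.0},{"x":0,"y":0.005,"z":0.04,"rx":0,"ry":0,"rz":0,"jaw":0.0},{"x":0,"y":0.005,"z":0.05,"rx":0,"ry":0,"rz":0,"jaw":0.0},{"x":0,"y":0.005,"z":0.05,"rx":0,"ry":0,"rz":0,"jaw":0.0},{"x":0,"y":0.005,"z":0.04,"rx":0,"ry":0,"rz":0,"jaw":0.0},{"x":0,"y":0,"z":0,"rx":0,"ry":0,"rz":0,"jaw":0.0},{"x":0,"y":0,"z":0,"rx":0,"ry":0,"rz":0,"jaw":0.0}]'

```text
clock: 15.65
ee_pos: [0.5602, 0.1358, 0.2599]
tool_rot: [-2.37, 1.569, 2.408]
wrist_force: [-0.7, 1.2, -3.6]
finger_gap: 0.0319
```

```bash
python3 - <<'E'
from h import *
plan([.574,.0385,.26],[.998,.066])
im=env.capture('wrist');np.save('pics/w8.npy',im)
cs=env.calibration('scene');s=env.capture('scene')
p0=env.get_state()['ee_pos'];
# dark mallet silhouette: head bottom in scene
hsv=cv2.cvtColor(s,cv2.COLOR_RGB2HSV);m=((hsv[...,0]<12)|(hsv[...,0]>172))&(hsv[...,1]>130)&(hsv[...,2]<110)
n,l,st,ce=cv2.connectedComponentsWithStats(m.astype(np.uint8))
print([ (st[i],ce[i].round(1)) for i in range(1,n) if st[i,4]>120])
for dz in(-.078,-.018,.04): print(dz,proj(cs,p0+np.array([0,0,dz])))
E
```

```text
t 15.65 p [0.5602 0.1358 0.2599] turn deg [-0.02 -0.06  0.06] shift in turned [-0.0001  0.0073  0.098 ] in present [-0.0002  0.0074  0.098 ] F [-0.7  1.2 -3.6] gap 0.0319
[(array([211, 101,  30,  29, 121], dtype=int32), array([226.5, 112.4])), (array([154, 123,  56,  17, 217], dtype=int32), array([185.1, 132.8])), (array([369, 145,  26,  50, 416], dtype=int32), array([381., 174.])), (array([243, 162,  27,  22, 169], dtype=int32), array([255. , 173.9])), (array([337, 230,  22,  23, 123], dtype=int32), array([347.8, 241.4])), (array([337, 234,  39,  35, 262], dtype=int32), array([356.2, 251.9])), (array([553, 350,  38,  36, 250], dtype=int32), array([565.4, 369.4]))]
-0.078 (np.float64(379.96356545419314), np.float64(188.72582572263357))
-0.018 (np.float64(381.8752089502535), np.float64(162.64625739677294))
0.04 (np.float64(383.8488989966278), np.float64(135.7202199193012))
```

Mallet held (Fz −3.6 N), upright in the scene view. Moving over the wedge and down to about 8 mm above it.

Call:
drive_tool --rows '[{"x":0,"y":0.0025,"z":0.035,"rx":0,"ry":0,"rz":0,"jaw":0.0},{"x":0,"y":0.0025,"z":0.04,"rx":0,"ry":0,"rz":0,"jaw":0.0},{"x":0,"y":0.0024,"z":0.023,"rx":0,"ry":0,"rz":0,"jaw":0.0},{"x":0,"y":0,"z":0,"rx":0,"ry":0,"rz":0,"jaw":0.0},{"x":0,"y":0,"z":0,"rx":0,"ry":0,"rz":0,"jaw":0.0},{"x":0.007,"y":0,"z":0,"rx":0,"ry":0,"rz":0,"jaw":0.0},{"x":0.007,"y":0,"z":0,"rx":0,"ry":0,"rz":0,"jaw":0.0},{"x":0.004,"y":0,"z":0,"rx":0,"ry":0,"rz":0,"jaw":0.0},{"x":0,"y":0,"z":0,"rx":0,"ry":0,"rz":0,"jaw":0.0},{"x":0,"y":0,"z":0,"rx":0,"ry":0,"rz":0,"jaw":0.0}]'

```text
clock: 17.0
ee_pos: [0.5745, 0.038, 0.2426]
tool_rot: [1.381, 1.57, -0.123]
wrist_force: [-0.9, -1.6, -3.2]
finger_gap: 0.0326
```

```bash
python3 - <<'E'
from h import *
plan([.574,.0385,.242],[.998,.066])
E
```

```text
t 17.0 p [0.5745 0.038  0.2426] turn deg [ 0.01  0.   -0.02] shift in turned [ 0.0006 -0.0005 -0.0005] in present [ 0.0006 -0.0005 -0.0005] F [-0.9 -1.6 -3.2] gap 0.0326
```

Call:
drive_tool --rows '[{"x":0.00125,"y":0,"z":0,"rx":0,"ry":0,"rz":0,"jaw":0.0},{"x":0.00125,"y":0,"z":0,"rx":0,"ry":0,"rz":0,"jaw":0.0},{"x":0.00125,"y":0,"z":0,"rx":0,"ry":0,"rz":0,"jaw":0.0},{"x":0.00125,"y":0,"z":0,"rx":0,"ry":0,"rz":0,"jaw":0.0},{"x":0.00125,"y":0,"z":0,"rx":0,"ry":0,"rz":0,"jaw":0.0},{"x":0.00125,"y":0,"z":0,"rx":0,"ry":0,"rz":0,"jaw":0.0},{"x":0.00125,"y":0,"z":0,"rx":0,"ry":0,"rz":0,"jaw":0.0},{"x":0.00125,"y":0,"z":0,"rx":0,"ry":0,"rz":0,"jaw":0.0},{"x":0.00125,"y":0,"z":0,"rx":0,"ry":0,"rz":0,"jaw":0.0},{"x":0.00125,"y":0,"z":0,"rx":0,"ry":0,"rz":0,"jaw":0.0}]'

```text
clock: 18.25
ee_pos: [0.5749, 0.0381, 0.231]
tool_rot: [1.462, 1.569, -0.043]
wrist_force: [-1.6, 0.6, 2.9]
finger_gap: 0.0324
```

Call:
drive_tool --rows '[{"x":0.00125,"y":0,"z":0,"rx":0,"ry":0,"rz":0,"jaw":0.0},{"x":0.00125,"y":0,"z":0,"rx":0,"ry":0,"rz":0,"jaw":0.0},{"x":0.00125,"y":0,"z":0,"rx":0,"ry":0,"rz":0,"jaw":0.0},{"x":0.00125,"y":0,"z":0,"rx":0,"ry":0,"rz":0,"jaw":0.0},{"x":0,"y":0,"z":0,"rx":0,"ry":0,"rz":0,"jaw":0.0},{"x":0,"y":0,"z":0,"rx":0,"ry":0,"rz":0,"jaw":0.0},{"x":0,"y":0,"z":0,"rx":0,"ry":0,"rz":0,"jaw":0.0},{"x":0,"y":0,"z":0,"rx":0,"ry":0,"rz":0,"jaw":0.0},{"x":0,"y":0,"z":0,"rx":0,"ry":0,"rz":0,"jaw":0.0},{"x":0,"y":0,"z":0,"rx":0,"ry":0,"rz":0,"jaw":0.0}]'

```text
clock: 19.5
ee_pos: [0.5743, 0.038, 0.2248]
tool_rot: [-1.545, 1.57, -3.049]
wrist_force: [0.9, 1.3, 0.1]
finger_gap: 0.0323
```

Call:
drive_tool --rows '[{"x":0.00125,"y":0,"z":0,"rx":0,"ry":0,"rz":0,"jaw":0.0},{"x":0.00125,"y":0,"z":0,"rx":0,"ry":0,"rz":0,"jaw":0.0},{"x":0.00125,"y":0,"z":0,"rx":0,"ry":0,"rz":0,"jaw":0.0},{"x":0.00125,"y":0,"z":0,"rx":0,"ry":0,"rz":0,"jaw":0.0},{"x":0.00125,"y":0,"z":0,"rx":0,"ry":0,"rz":0,"jaw":0.0},{"x":0,"y":0,"z":0,"rx":0,"ry":0,"rz":0,"jaw":0.0},{"x":0,"y":0,"z":0,"rx":0,"ry":0,"rz":0,"jaw":0.0},{"x":0,"y":0,"z":0,"rx":0,"ry":0,"rz":0,"jaw":0.0},{"x":0,"y":0,"z":0,"rx":0,"ry":0,"rz":0,"jaw":0.0},{"x":0,"y":0,"z":0,"rx":0,"ry":0,"rz":0,"jaw":0.0}]'

```text
clock: 20.75
ee_pos: [0.5743, 0.038, 0.2185]
tool_rot: [-1.664, 1.57, 3.114]
wrist_force: [-0.1, 0.9, -0.2]
finger_gap: 0.0324
```

Call:
drive_tool --rows '[{"x":0,"y":0,"z":0,"rx":0,"ry":0,"rz":0,"jaw":0.0},{"x":0,"y":0,"z":0,"rx":0,"ry":0,"rz":0,"jaw":0.0},{"x":0,"y":0,"z":0,"rx":0,"ry":0,"rz":0,"jaw":0.0},{"x":0,"y":0,"z":0,"rx":0,"ry":0,"rz":0,"jaw":0.0},{"x":0,"y":0,"z":0,"rx":0,"ry":0,"rz":0,"jaw":0.0},{"x":0.00125,"y":0,"z":0,"rx":0,"ry":0,"rz":0,"jaw":0.0},{"x":0.00125,"y":0,"z":0,"rx":0,"ry":0,"rz":0,"jaw":0.0},{"x":0.00125,"y":0,"z":0,"rx":0,"ry":0,"rz":0,"jaw":0.0},{"x":0.00125,"y":0,"z":0,"rx":0,"ry":0,"rz":0,"jaw":0.0},{"x":0.00125,"y":0,"z":0,"rx":0,"ry":0,"rz":0,"jaw":0.0}]'

```text
clock: 22.0
ee_pos: [0.5753, 0.0381, 0.2146]
tool_rot: [1.455, 1.567, -0.05]
wrist_force: [-2.7, 1.4, 15.6]
finger_gap: 0.0327
```

Call:
drive_tool --rows '[{"x":0,"y":0,"z":0,"rx":0,"ry":0,"rz":0,"jaw":0.0},{"x":0,"y":0,"z":0,"rx":0,"ry":0,"rz":0,"jaw":0.0},{"x":0,"y":0,"z":0,"rx":0,"ry":0,"rz":0,"jaw":0.0},{"x":0,"y":0,"z":0,"rx":0,"ry":0,"rz":0,"jaw":0.0},{"x":0,"y":0,"z":0,"rx":0,"ry":0,"rz":0,"jaw":0.0},{"x":0,"y":0,"z":0,"rx":0,"ry":0,"rz":0,"jaw":0.0},{"x":0,"y":0,"z":0,"rx":0,"ry":0,"rz":0,"jaw":0.0},{"x":0,"y":0,"z":0,"rx":0,"ry":0,"rz":0,"jaw":0.0},{"x":0,"y":0,"z":0,"rx":0,"ry":0,"rz":0,"jaw":0.0},{"x":0,"y":0,"z":0,"rx":0,"ry":0,"rz":0,"jaw":0.0}]'

```text
clock: 23.25
ee_pos: [0.5753, 0.0381, 0.2146]
tool_rot: [1.449, 1.567, -0.055]
wrist_force: [-0.8, 1.1, 12.7]
finger_gap: 0.0325
```

16 N of push and no motion; one small confirming step.

Call:
drive_tool --rows '[{"x":0.0004,"y":0,"z":0,"rx":0,"ry":0,"rz":0,"jaw":0.0},{"x":0,"y":0,"z":0,"rx":0,"ry":0,"rz":0,"jaw":0.0},{"x":0.0004,"y":0,"z":0,"rx":0,"ry":0,"rz":0,"jaw":0.0},{"x":0,"y":0,"z":0,"rx":0,"ry":0,"rz":0,"jaw":0.0},{"x":0,"y":0,"z":0,"rx":0,"ry":0,"rz":0,"jaw":0.0},{"x":0,"y":0,"z":0,"rx":0,"ry":0,"rz":0,"jaw":0.0},{"x":0,"y":0,"z":0,"rx":0,"ry":0,"rz":0,"jaw":0.0},{"x":0,"y":0,"z":0,"rx":0,"ry":0,"rz":0,"jaw":0.0},{"x":0,"y":0,"z":0,"rx":0,"ry":0,"rz":0,"jaw":0.0},{"x":0,"y":0,"z":0,"rx":0,"ry":0,"rz":0,"jaw":0.0}]'

```text
clock: 24.5
ee_pos: [0.5755, 0.0381, 0.2145]
tool_rot: [1.434, 1.566, -0.07]
wrist_force: [-2.5, 1.3, 15.5]
finger_gap: 0.0323
```

Call:
drive_tool --rows '[{"x":-0.004,"y":0,"z":0,"rx":0,"ry":0,"rz":0,"jaw":0.0},{"x":-0.02,"y":0,"z":0,"rx":0,"ry":0,"rz":0,"jaw":0.0},{"x":-0.026,"y":0,"z":0,"rx":0,"ry":0,"rz":0,"jaw":0.0},{"x":0,"y":-0.004,"z":-0.03,"rx":0,"ry":0,"rz":0,"jaw":0.0},{"x":0,"y":-0.006,"z":-0.05,"rx":0,"ry":0,"rz":0,"jaw":0.0},{"x":0,"y":-0.006,"z":-0.055,"rx":0,"ry":0,"rz":0,"jaw":0.0},{"x":0,"y":-0.006,"z":-0.055,"rx":0,"ry":0,"rz":0,"jaw":0.0},{"x":0,"y":-0.005,"z":-0.05,"rx":0,"ry":0,"rz":0,"jaw":0.0},{"x":0,"y":0,"z":-0.037,"rx":0,"ry":0,"rz":0,"jaw":0.0},{"x":0,"y":0,"z":0,"rx":0,"ry":0,"rz":0,"jaw":0.0}]'

```text
clock: 25.75
ee_pos: [0.5276, 0.3151, 0.2596]
tool_rot: [-1.547, 1.567, -3.048]
wrist_force: [0.5, 0.9, -3.5]
finger_gap: 0.0327
```

```bash
python3 - <<'E'
from h import *
plan([.5285,.3136,.0785],[.998,.066])
import numpy as np
s=env.capture('scene')
hsv=cv2.cvtColor(s,cv2.COLOR_RGB2HSV)[220:300,420:500]
cs=env.calibration('scene');s0=np.load('pics/scene0.npy')
g=lambda im,k:np.clip(im.astype(float)*k,0,255).astype(np.uint8)
p=env.get_state()['ee_pos'];x,y=map(int,proj(cs,p-[0,0,.03]));print(x,y)
f=lambda im,x,y:cv2.resize(g(im[max(y-50,0):max(y-50,0)+100,x-65:x+65],1.6),(400,308),interpolation=cv2.INTER_CUBIC)
save('l1',np.hstack([f(s,x,y),f(s,335,215)]))
E
```

```text
t 25.75 p [0.5276 0.3151 0.2596] turn deg [0.24 0.01 0.2 ] shift in turned [0.1811 0.0008 0.0016] in present [0.181  0.0015 0.0016] F [ 0.5  0.9 -3.5] gap 0.0327
473 191
```

View pics/l1.png

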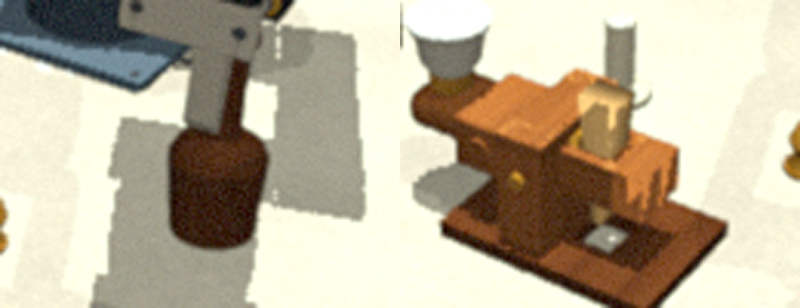

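Left: mallet upright in the grip; right: wedge lower in the arm's slot, tip showing below. Now set the mallet down.

Call:
drive_tool --rows '[{"x":0.04,"y":0.0008,"z":0.0016,"rx":0,"ry":0,"rz":0.2,"jaw":0.0},{"x":0.05,"y":0,"z":0,"rx":0,"ry":0,"rz":0,"jaw":0.0},{"x":0.045,"y":0,"z":0,"rx":0,"ry":0,"rz":0,"jaw":0.0},{"x":0.025,"y":0,"z":0,"rx":0,"ry":0,"rz":0,"jaw":0.0},{"x":0.012,"y":0,"z":0,"rx":0,"ry":0,"rz":0,"jaw":0.0},{"x":0.005,"y":0,"z":0,"rx":0,"ry":0,"rz":0,"jaw":0.0},{"x":0.002,"y":0,"z":0,"rx":0,"ry":0,"rz":0,"jaw":0.0},{"x":0.001,"y":0,"z":0,"rx":0,"ry":0,"rz":0,"jaw":0.0},{"x":0,"y":0,"z":0,"rx":0,"ry":0,"rz":0,"jaw":0.0},{"x":0,"y":0,"z":0,"rx":0,"ry":0,"rz":0,"jaw":0.0}]'

```text
clock: 27.05
ee_pos: [0.5307, 0.3113, 0.0822]
tool_rot: [1.618, 1.566, 0.114]
wrist_force: [0.3, 0.1, -3.5]
finger_gap: 0.0326
```

Call:
drive_tool --rows '[{"x":0.001,"y":0,"z":0,"rx":0,"ry":0,"rz":0,"jaw":0.0},{"x":0.001,"y":0,"z":0,"rx":0,"ry":0,"rz":0,"jaw":0.0},{"x":0.001,"y":0,"z":0,"rx":0,"ry":0,"rz":0,"jaw":0.0},{"x":0.0008,"y":0,"z":0,"rx":0,"ry":0,"rz":0,"jaw":0.0},{"x":0,"y":0,"z":0,"rx":0,"ry":0,"rz":0,"jaw":0.0},{"x":0,"y":0,"z":0,"rx":0,"ry":0,"rz":0,"jaw":0.0},{"x":0,"y":0,"z":0,"rx":0,"ry":0,"rz":0,"jaw":0.0},{"x":0,"y":0,"z":0,"rx":0,"ry":0,"rz":0,"jaw":0.0},{"x":0,"y":0,"z":0,"rx":0,"ry":0,"rz":0,"jaw":0.0},{"x":0,"y":0,"z":0,"rx":0,"ry":0,"rz":0,"jaw":0.0}]'

```text
clock: 28.3
ee_pos: [0.5307, 0.3113, 0.0783]
tool_rot: [1.638, 1.567, 0.134]
wrist_force: [-2.5, -0.2, 5.6]
finger_gap: 0.0322
```

On the table; release and retreat.

Call:
drive_tool --rows '[{"x":-0.0005,"y":0,"z":0,"rx":0,"ry":0,"rz":0,"jaw":0.093},{"x":0,"y":0,"z":0,"rx":0,"ry":0,"rz":0,"jaw":0.093},{"x":0,"y":0,"z":0,"rx":0,"ry":0,"rz":0,"jaw":0.093},{"x":0,"y":0,"z":0,"rx":0,"ry":0,"rz":0,"jaw":0.093},{"x":0,"y":0,"z":0,"rx":0,"ry":0,"rz":0,"jaw":0.093},{"x":-0.03,"y":0,"z":0,"rx":0,"ry":0,"rz":0,"jaw":0.093},{"x":-0.05,"y":0,"z":0,"rx":0,"ry":0,"rz":0,"jaw":0.093},{"x":-0.06,"y":0,"z":0,"rx":0,"ry":0,"rz":0,"jaw":0.093},{"x":-0.04,"y":0,"z":0,"rx":0,"ry":0,"rz":0,"jaw":0.093},{"x":0,"y":0,"z":0,"rx":0,"ry":0,"rz":0,"jaw":0.093}]'

```text
clock: 29.55
ee_pos: [0.5317, 0.3118, 0.2628]
tool_rot: [1.77, 1.559, 0.265]
wrist_force: [-0.4, -0.1, -0.1]
finger_gap: 0.0928
```

```bash
python3 - <<'E'
from h import *
import pickle
st=env.get_state();print(st['ee_pos'],st['wrist_force'].round(1),st['finger_gap'])
cs=env.calibration('scene');s=env.capture('scene');s0=np.load('pics/scene0.npy')
def box(im,x0,x1,y0,y1):
    w=im[y0:y1,x0:x1];h=cv2.cvtColor(w,cv2.COLOR_RGB2HSV);m=(h[...,1]>110)&(h[...,2]<120)
    n,l,q,c=cv2.connectedComponentsWithStats(m.astype(np.uint8));i=1+q[1:,4].argmax();return q[i]+[x0,y0,0,0,0],(c[i]+[x0,y0]).round(1)
print('mallet before/after',box(s0,430,490,215,305),box(s,430,490,215,305))
for n,(x,y) in dict(carton=(200,228),finial=(403,212),cup=(355,320),shade=(285,180),candle=(343,183)).items():
    a=s0[y-15:y+15,x-15:x+15];r=cv2.matchTemplate(s[y-25:y+25,x-25:x+25],a,cv2.TM_CCOEFF_NORMED);_,v,_,l=cv2.minMaxLoc(r);print(n,round(v,2),np.array(l)-10)
E
```

```text
[0.53171251 0.31181859 0.2628368 ] [-0.4 -0.1 -0.1] 0.0928304954259369
mallet before/after (array([ 445,  230,   29,   63, 1130]), array([459.4, 264.7])) (array([ 443,  230,   30,   63, 1140]), array([458. , 264.8]))
carton 0.99 [0 0]
finial 0.99 [0 0]
cup 0.98 [0 0]
shade 0.98 [1 1]
candle 0.74 [0 0]
```

```bash
python3 -c "
from bench import env
print(env.job_done())"
```

```text
the job is handed in; nothing more can be done
None
```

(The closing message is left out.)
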